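# Snap the broad scraper into the free clips of the counter display

## Robot

A 7-joint arm with a two-finger parallel gripper is mounted at the origin on the work surface. World frame = base frame: x ahead of the robot, y to its left, z up, the work surface at z = 0. Lengths are in mm, angles in rad, forces in N, time in s.
With the tool pointing down it reaches from about 425 to 800 mm from the base axis. Payload 8.3 kg.
Tool frame: the origin (TCP) lies at the very end of the fingers, on their centre line; the grasp point (between the pads) lies 19 mm behind it (arm.grip_depth is the z of the grasp point in the tool frame, in mm); z points along the fingers, y is the line along which they close (so a half turn about z gives the same grasp; the last joint's range is limited). The gripper opens to 85 mm and grips with 20 to 120 N. Pads are 22 mm wide; open, the fingers measure 114 mm over their backs; the gripper's body (76 mm by 85 mm) begins 54 mm behind the grasp point. The pads swing forward as they close: fully open they stand 13 mm farther back than shut.
Start: joints at [1.286, 0.383, 0.016, 1.37, -0.006, 1.388, -0.046], TCP at [137.531, -609.662, 231.279] pointing down, gripper open.
Joint ranges: [-2.95, 2.95], [-0.25, 2.06], [-1.52, 1.56], [0.18, 2.33], [-1.44, 4.58], [0.02, 2.06], [-3.01, 3.01]. Speed limits (rad/s): [2.39, 2.39, 3.01, 3.01, 3.14, 3.14, 3.14].

## Interface

Orientations are given as [roll, pitch, yaw] about the fixed x, y, z axes, in that order (R = Rz(yaw) Ry(pitch) Rx(roll)).
In Python, from station import arm, imaging, finder gives the robot as it stands. The module is installed in compiled form; this text tells all that it offers.
- The arm moves only by the tool carry_out, never from a script. Its argument "motion" is a list of rows, each a list of 7 numbers: the turn, a rotation vector about the world's x, y, z in degrees, then the shift along the world's x, y, z in m, then the closure, from -1 (fully open) to 1 (shut). A call has 1 to 5 rows; each row shifts and turns the commanded pose from where the row before left it; what a row does not reach is not made up. A row lasts 1/8 s, in which the tool goes at most 62.5 mm and 10.7 degrees, less where a joint would pass 70% of its speed; a pose out of reach is approached as far as the arm can. A call with a gripper value outside its range is refused whole. The fingers move at their own pace and stop on an object; "force" is the grip in N (left out, the last holds). Time passes only in rows, so rows that do not move let the fingers close. It gives the time, the measured TCP pose, the force, the opening and the grip force at its end, in the units of the state.
- arm.read_state(): the state, without advancing time (a new reading comes with each control period).
- imaging.grab_frame(name): name is "scene" or "top"; returns a dict with "image" (400x640x3 uint8, red, green, blue), "mtx" (3x3 intrinsics, pixels), "R" (3x3) and "t" (3): a world point X has camera coordinates R X + t. Camera axes: x right, y down, z forward; pixel columns grow to the right and rows downward; lengths in mm; the calibration is good to about 2 mm. A picture is of the moment at which its call begins. There is no depth.
- arm.sign_off(): hands the job in; it is judged then, once.
Trained networks look in the newest picture that a camera, given by its name, has taken for a name from the list of things; names that differ only in an ending like _2 or _b are one class to them, and where a whole thing is asked for, a point or a joint stands for the part that bears it (a point fixed in the world has none). Each returns a list of dicts, best first, with "p" (0 to 1); they miss things now and then, are a little off and sometimes report something else, mostly with a low value. They report only what shows in the picture. A call takes as long as a camera call.
- finder.cut_out(camera, name): "mask" (400x640 bool, what is visible of it) and "uv" ([column, row] in pixels, amid what is visible of it).
The state is a dict: "time": time; "q": joint angles; "dq": joint speeds; "tau": joint torques, N m; "position": TCP position; "tool_rot": TCP orientation; "ft_force": force on the tool from outside, world axes, zero at the start; "ft_torque": the same for the moment, N m; "grip_width": finger opening in mm; "grasp_force": force on a finger pad.
Only numpy, scipy, OpenCV 4.12 (cv2) and the standard library are available. Lean on these libraries where they do the work, as an engineer would, in place of code of your own. Each camera call takes 0.05 s, during which the arm holds its last target. There are 200 camera calls.

## Task

Somebody left the broad-bladed, wooden-handled scraper lying on the shop counter. Put it back in the display rail: press its handle from above fully home into the one free pair of spring clips, lengthwise in line with them and about centred on them, with its blade pointing the same way as the two tools beside it. Leave those two tools in their clips.

Things in the scene. Friction and masses are not known exactly. Their poses are not given: they have to be found in the camera images.
- scraper: Lies flat on the counter: round wooden handle 26 mm thick, 160 long, 26 mm square steel collar, flat blade widening in steps to 64 mm (a like-handled screwdriver with a thin shaft is not wanted). 0.18 kg. Origin on the axis where handle meets collar, 13 mm above the counter; +x from handle to blade: blade end x = 92, handle middle x = -80 (grasp there, balances at -50); z up.
- free_clip: The one empty station of 3 on a grey board, 90 mm apart in y: 130x44x8 mm strip, upward-opening clips at x = -42, 42 (each 14 wide, to z = 73), free space for fingers between. Origin under the strip's centre, 12 mm above the counter; x: where the blade must point; z up. Jaws spread at 10 to 20 N; lips z = 54, seats z = 32. Home: handle axis at y = 0, z = 45, its middle at x = 0 (scraper origin x = 80).
- file: File with a flat dark blade 18 mm wide; handle, collar, origin and axes as the scraper's. Held in another station, steel end to that station's +x. Leave it there.
- nutdriver: Nut driver, thin shaft ending in an 18 mm thick socket; handle, collar, origin and axes as the scraper's. Held in another station, steel end to that station's +x. Leave it there.

How it is judged:
By the outcome, as a careful person would: the job done as asked, in the order asked, and still so for the second after the job is handed in, with the robot touching nothing.
It also fails if it takes over 35 s, if anything falls off the work surface, if the arm or the gripper's body presses on something with over 40 N, if the wrist force passes 120 N, or if a joint passes its speed limit or range.

## Working session

There is one attempt and no reset: what is moved stays moved. The work goes in short steps, Python scripts to look and compute and a tool call to move; the robot and the scene stay as the last step left them, time stands still between calls to the robot, and variables do not carry over. Pictures are saved under pics/ and viewed, at most 10 in all, crops included, and the job is handed in when it is done.

Besides the shell and the picture viewer there is one more tool, called after "Emit:" by a JSON object that holds its "name" and its "arguments". carry_out: Moves the arm, as the interface text tells. Its arguments: {"type":"object","properties":{"motion":{"type":"array","items":{"type":"array","items":{"type":"number"}}},"force":{"type":"number"}},"required":["motion"]}

```bash
mkdir -p pics; cat > h.py <<'E'
import numpy as np, cv2
from station import arm, imaging, finder
def ray(f,uv):
    d=f["R"].T@np.linalg.inv(f["mtx"])@np.array([uv[0],uv[1],1.0]); c=-f["R"].T@f["t"]; return c,d
def at(f,uv,z):
    c,d=ray(f,uv); return c+d*(z-c[2])/d[2]
def px(f,X):
    p=f["mtx"]@(f["R"]@np.array(X,float)+f["t"]); return p[:2]/p[2]
def save(f,n): cv2.imwrite("pics/"+n,f["image"][:,:,::-1])
E
python3 - <<'E'
from h import *
np.set_printoptions(precision=1,suppress=True)
for c in ("top","scene"):
    f=imaging.grab_frame(c); save(f,c+"0.png"); print(c,-f["R"].T@f["t"])
    for n,z in (("scraper",13),("free_clip",12),("file",57),("nutdriver",57)):
        for r in finder.cut_out(c,n)[:3]:
            m=r["mask"].astype(np.uint8); 
            ys,xs=np.nonzero(m); (a,b,th)=cv2.minAreaRect(np.c_[xs,ys].astype(np.float32))
            print(n,round(r["p"],2),np.array(r["uv"]),"rect",np.array(a),np.array(b),th,"world",at(f,r["uv"],z))
s=arm.read_state();print(s)
E
```

```text
top [440.8   5.8 949.3]
scraper 0.58 [224.5 214.1] rect [224.  227.4] [ 27.4 110.8] 14.03624439239502 world [649.9 211.3  13. ]
free_clip 0.9 [452.9 228.7] rect [454.2 229.7] [57.3 29.5] 86.18592071533203 world [ 537.7 -300.9   12. ]
file 0.74 [370.7 214.7] rect [371.4 207. ] [114.1  12.4] 89.11859893798828 world [ 590.4 -115.3   57. ]
nutdriver 0.56 [410.  217.3] rect [412.2 207. ] [114.4  13.9] 86.69812774658203 world [ 571.7 -199.1   57. ]
scene [1239.  -543.1  707.7]
scraper 0.95 [391.  200.8] rect [387.1 197. ] [83.5 24.7] 44.432735443115234 world [657.8 201.3  13. ]
free_clip 0.67 [174.2 263.1] rect [173.7 261.7] [65.7 30.8] 62.10273361206055 world [ 514.9 -276.9   12. ]
file 0.97 [271.8 236.1] rect [269.9 237.5] [98.4 15.3] 51.14662170410156 world [ 619.  -111.4   57. ]
nutdriver 0.81 [224.8 253.2] rect [227.9 254.9] [100.1  17.4] 57.03059387207031 world [ 600.2 -208.7   57. ]
{'time': 0.5, 'q': array([ 1.3,  0.4,  0. ,  1.4, -0. ,  1.4, -0. ]), 'dq': array([-0., -0., -0., -0., -0.,  0., -0.]), 'tau': array([ -0. , -62.7,   0.8, -37.2,   0. ,   0. ,  -0. ]), 'position': array([ 137.5, -609.6,  231.3]), 'tool_rot': array([-3.1, -0. ,  0.2]), 'ft_force': array([-0.8,  0.1, -0.3]), 'ft_torque': array([-0. , -0. , -0.1]), 'grasp_force': 0.0, 'grip_width': 85.55678217374657}
```

View pics/top0.png

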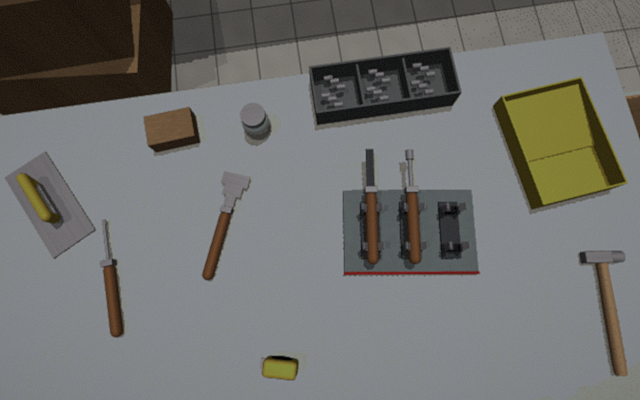

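View pics/scene0.png

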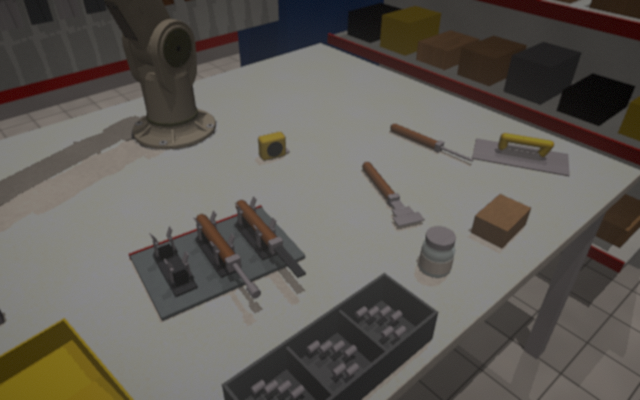

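The top view shows the scraper's handle from (209,278) to (228,212), with its blade up at (237,175). The file is at (371,215) and the nut driver at (411,215), blades up (+x), and the empty station is at (451,229). The scene view agrees: scraper at (390,200), free clip at (174,262).

```bash
cat >> h.py <<'E'
def handle(f,mask,z):
    "ends of the brown handle in a mask, world at height z"
    hsv=cv2.cvtColor(f["image"],cv2.COLOR_RGB2HSV)
    m=cv2.dilate(mask.astype(np.uint8),np.ones((3,3)))*((hsv[...,1]>100)&((hsv[...,0]<16)|(hsv[...,0]>172))).astype(np.uint8)
    n,l,st,_=cv2.connectedComponentsWithStats(m); k=1+np.argmax(st[1:,4])
    ys,xs=np.nonzero(l==k)
    P=np.array([at(f,(x,y),z)[:2] for x,y in zip(xs,ys)]); c=P.mean(0)
    d=np.linalg.svd(P-c)[2][0]; d*=np.sign(d[0]); s=(P-c)@d; w=(P-c)@np.array([-d[1],d[0]])
    mid=c+d*(s.min()+s.max())/2
    return mid,np.degrees(np.arctan2(d[1],d[0])),np.ptp(s),np.ptp(w)
E
python3 - <<'E'
from h import *
np.set_printoptions(precision=1,suppress=True)
for c in ("top","scene"):
    f=imaging.grab_frame(c)
    for n,z in (("scraper",13),("file",57),("nutdriver",57)):
        r=finder.cut_out(c,n)
        if r: print(c,n,*handle(f,r[0]["mask"],z))
    r=finder.cut_out(c,"free_clip")[0]
    im=f["image"].copy(); im[r["mask"]]=im[r["mask"]]//2+np.array([0,120,0],np.uint8)
    x,y=map(int,r["uv"]); cr=cv2.resize(f["image"][y-50:y+50,x-66:x+66][:,:,::-1],None,fx=4,fy=4,interpolation=cv2.INTER_CUBIC)
    cr=cv2.convertScaleAbs(cr,alpha=1.8,beta=20); print(c,"crop origin",x-66,y-50)
    cv2.imwrite(f"pics/clip_{c}.png",cr)
E
```

```text
top scraper [581.4 237.1] -21.64061484148393 154.41767605113694 23.760837976877923
top file [ 562.6 -112.2] -8.39644881035972 153.6847616177621 26.451869573289173
top nutdriver [ 550.1 -201.7] -8.317092644776684 155.816331903749 26.39275643572545
top crop origin 388 179
scene scraper [570.  247.4] -21.914436232476664 138.83141212392925 19.77677036634799
scene file [ 554.  -106.5] -8.690250958362947 148.7326972445959 24.997985576867446
scene nutdriver [ 541.2 -196.7] -8.66797752605528 150.82214689710747 26.042848084667476
scene crop origin 105 213
```

View pics/clip_top.png

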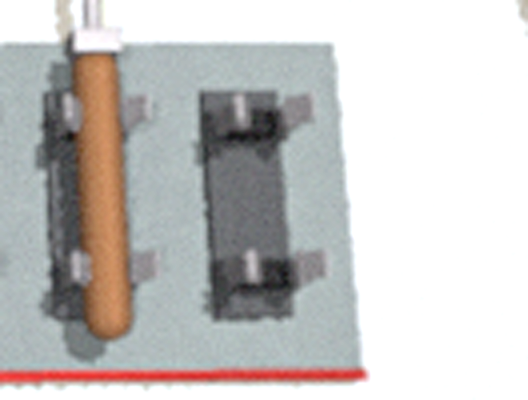

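The crop shows the empty station's strip centred near crop (246,206), which is top pixel (449.5,230.5). The rail yaw is about −8.4° and the tools are 90 mm apart, as they should be. I'll set out.

Emit:
{"name": "carry_out", "arguments": {"motion": [[0,0,0,0.046,0.038,0,-1],[0,0,0,0.046,0.038,0,-1],[0,0,0,0.046,0.038,0,-1],[0,0,0,0.046,0.038,0,-1],[0,0,0,0.046,0.038,0,-1]], "force": 100}}

```text
time: 1.62
position: [368.8, -418.3, 231.6]
tool_rot: [3.141, -0.0, 0.222]
ft_force: [1.1, -0.1, -0.8]
grip_width: 85.3
grasp_force: 0.0
```

Emit:
{"name": "carry_out", "arguments": {"motion": [[0,0,0,0.02,0.055,0,-1],[0,0,0,0.02,0.055,0,-1],[0,0,0,0.02,0.055,0,-1],[0,0,0,0.02,0.055,0,-1],[0,0,0,0.02,0.055,0,-1]]}}

```text
time: 2.25
position: [467.9, -142.9, 231.7]
tool_rot: [3.141, -0.001, 0.222]
ft_force: [0.9, -0.2, -0.6]
grip_width: 85.3
grasp_force: 0.0
```

Emit:
{"name": "carry_out", "arguments": {"motion": [[0,0,-7,0.013,0.055,0,-1],[0,0,-7,0.013,0.055,0,-1],[0,0,-7,0.013,0.055,0,-1],[0,0,-7,0.013,0.055,0,-1],[0,0,0,0.013,0.055,0,-1]]}}

```text
time: 2.88
position: [532.9, 131.9, 231.6]
tool_rot: [-3.141, -0.001, -0.269]
ft_force: [0.6, -0.4, -0.4]
grip_width: 85.6
grasp_force: 0.0
```

```bash
python3 - <<'E'
from h import *
np.set_printoptions(precision=2,suppress=True)
f=imaging.grab_frame("top")
s=arm.read_state(); print(s["time"],s["position"],np.degrees(s["tool_rot"]),s["q"],arm.grip_depth,s["ft_force"])
print("strip",at(f,(449.5,230.5),20))
for n,z in (("scraper",13),("nutdriver",57)):
    r=finder.cut_out("top",n)
    if r: print(n,*handle(f,r[0]["mask"],z))
E
```

```text
2.925 [532.19 141.17 231.56] [-179.71    0.02  -14.83] [ 0.15  0.27 -0.57  1.56  0.14  1.35 -2.26] -18.700000000000003 [-2.18  5.73 -0.01]
strip [ 533.98 -289.84   20.  ]Traceback (most recent call last):
  File "<stdin>", line 8, in <module>
  File "h.py", line 14, in handle
    n,l,st,_=cv2.connectedComponentsWithStats(m); k=1+np.argmax(st[1:,4])
                                                      ~~~~~~~~~^^^^^^^^^^
    return _wrapfunc(a, 'argmax', axis=axis, out=out, **kwds)
    return bound(*args, **kwds)
ValueError: attempt to get argmax of an empty sequence
```

Emit:
{"name": "carry_out", "arguments": {"motion": [[0,0,-3.2,0.0245,0.0535,0,-1],[0,0,-3.2,0.0245,0.0535,0,-1],[0,0,0,0,0,-0.05,-1],[0,0,0,0,0,-0.05,-1],[0,0,0,0,0,-0.02,-1]]}}

```text
time: 3.6
position: [580.1, 236.0, 108.0]
tool_rot: [3.138, 0.003, -0.379]
ft_force: [-0.9, -0.3, 0.2]
grip_width: 85.1
grasp_force: 0.0
```

```bash
python3 - <<'E'
from h import *
np.set_printoptions(precision=2,suppress=True)
f=imaging.grab_frame("scene"); s=arm.read_state(); print(s["time"],s["position"],np.degrees(s["tool_rot"]),s["q"])
x,y=map(int,px(f,[581,237,40]))
cv2.imwrite("pics/grasp.png",cv2.resize(f["image"][max(0,y-90):y+60,x-100:x+100][:,:,::-1],None,fx=3,fy=3))
f=imaging.grab_frame("top"); x,y=map(int,px(f,[581,237,13])); r=finder.cut_out("top","scraper"); print([(q["p"],q["uv"]) for q in r])
E
```

```text
3.65 [579.81 235.81 106.88] [179.75   0.24 -21.71] [-0.05  0.53 -0.54  1.51  0.28  1.19 -2.59]
[(0.65, [230.3, 193.1])]
```

View pics/grasp.png

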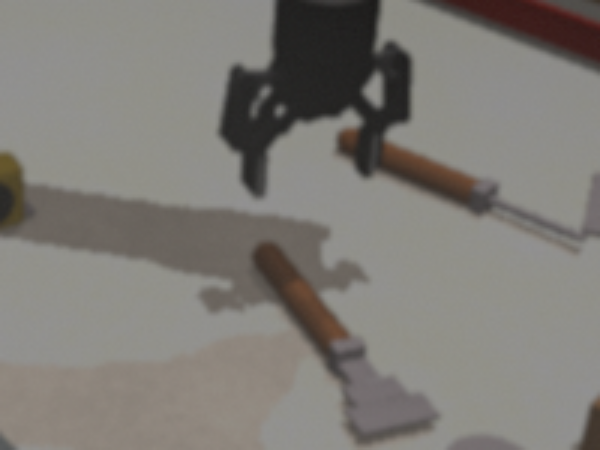

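The picture shows the fingers spread over the handle middle (around (300,290) in the crop), aligned across it. I'll descend and close.

Emit:
{"name": "carry_out", "arguments": {"motion": [[0,0,0,0,0,-0.045,-1],[0,0,0,0,0,-0.035,-1],[0,0,0,0,0,-0.018,-1],[0,0,0,0,0,-0.01,-1],[0,0,0,0,0,0,-1]]}}

```text
time: 4.38
position: [582.1, 237.6, 4.1]
tool_rot: [-3.141, -0.001, -0.379]
ft_force: [0.2, -0.1, 1.1]
grip_width: 85.8
grasp_force: 0.0
```

Emit:
{"name": "carry_out", "arguments": {"motion": [[0,0,0,0,0,0,0.3],[0,0,0,0,0,0,1],[0,0,0,0,0,0,1],[0,0,0,0,0,0,1],[0,0,0,0,0,0,1]], "force": 100}}

```text
time: 5.0
position: [581.9, 237.6, 4.1]
tool_rot: [-3.141, -0.001, -0.379]
ft_force: [-0.7, -0.4, 5.5]
grip_width: 22.8
grasp_force: 98.1
```

Emit:
{"name": "carry_out", "arguments": {"motion": [[0,0,0,0,0,0.01,1],[0,0,0,0,0,0.02,1],[0,0,0,0,0,0.03,1],[0,0,0,0,0,0.03,1],[0,0,0,0,0,0,1]]}}

```text
time: 5.62
position: [583.4, 238.5, 97.4]
tool_rot: [-3.137, -0.005, -0.379]
ft_force: [0.5, 0.6, -2.4]
grip_width: 23.0
grasp_force: 98.3
```

```bash
python3 - <<'E'
from h import *
np.set_printoptions(precision=2,suppress=True)
f=imaging.grab_frame("scene"); s=arm.read_state(); print(s["time"],s["position"],s["ft_force"],s["ft_torque"],s["grip_width"])
x,y=map(int,px(f,[600,237,90]))
cv2.imwrite("pics/lift.png",cv2.convertScaleAbs(cv2.resize(f["image"][max(0,y-70):y+70,x-90:x+90][:,:,::-1],None,fx=4,fy=4),alpha=1.8))
E
```

```text
5.675 [582.35 237.77  95.2 ] [-0.71  0.12 -2.54] [0.   0.09 0.05] 23.056036051360262
```

View pics/lift.png

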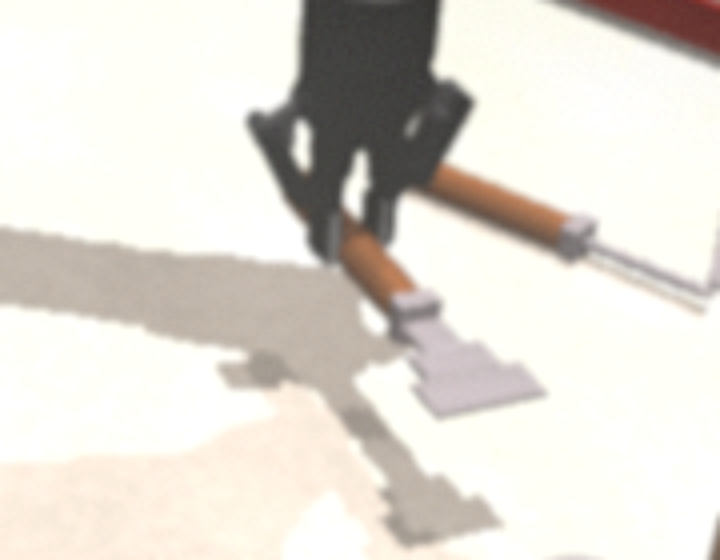

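The picture shows the scraper held level across its handle, clear of the counter (blade at (470,380) in the crop). Next I carry it to a point above the free station.

Emit:
{"name": "carry_out", "arguments": {"motion": [[0,0,0,0,0,0.04,1],[0,0,0,-0.0046,-0.0527,0.02,1],[0,0,3.3,-0.0046,-0.0527,0,1],[0,0,3.3,-0.0046,-0.0527,0,1],[0,0,3.3,-0.0046,-0.0527,0,1]]}}

```text
time: 6.3
position: [562.0, 24.6, 152.2]
tool_rot: [3.141, 0.002, -0.204]
ft_force: [0.7, -0.3, -2.5]
grip_width: 22.9
grasp_force: 98.6
```

Emit:
{"name": "carry_out", "arguments": {"motion": [[0,0,3.3,-0.0046,-0.0527,0,1],[0,0,0,-0.0046,-0.0527,0,1],[0,0,0,-0.0046,-0.0527,0,1],[0,0,0,-0.0046,-0.0527,0,1],[0,0,0,-0.0046,-0.0527,0,1]]}}

```text
time: 6.92
position: [539.0, -238.4, 152.1]
tool_rot: [-3.141, 0.002, -0.148]
ft_force: [0.6, -0.2, -1.5]
grip_width: 22.9
grasp_force: 98.6
```

Emit:
{"name": "carry_out", "arguments": {"motion": [[0,0,0,-0.0046,-0.0527,0,1],[0,0,0,0,0,0,1],[0,0,0,0,0,-0.02,1],[0,0,0,0,0,-0.02,1],[0,0,0,0,0,0,1]]}}

```text
time: 7.55
position: [534.0, -288.1, 110.7]
tool_rot: [-3.139, 0.005, -0.147]
ft_force: [0.2, 1.9, -0.8]
grip_width: 22.5
grasp_force: 98.6
```

```bash
python3 - <<'E'
from h import *
np.set_printoptions(precision=2,suppress=True)
f=imaging.grab_frame("top"); s=arm.read_state(); p=s["position"]; print(s["time"],p,np.degrees(s["tool_rot"]),s["ft_force"],s["grip_width"])
for n,z in (("scraper",p[2]+9),("file",57),("nutdriver",57)):
    r=finder.cut_out("top",n)
    try: print(n,r[0]["p"],r[0]["uv"],*handle(f,r[0]["mask"],z))
    except Exception as e: print(n,e)
x,y=430,200
cv2.imwrite("pics/above_top.png",cv2.convertScaleAbs(cv2.resize(f["image"][y-75:y+75,x-100:x+100][:,:,::-1],None,fx=4,fy=4),alpha=1.8))
g=imaging.grab_frame("scene"); x,y=map(int,px(g,[570,-290,70]))
cv2.imwrite("pics/above_scene.png",cv2.convertScaleAbs(cv2.resize(g["image"][y-75:y+75,x-100:x+100][:,:,::-1],None,fx=4,fy=4),alpha=1.8)); print(x-100,y-75)
E
```

```text
7.6 [ 534.86 -288.56  112.21] [-179.92    0.14   -8.44] [-0.61  0.08 -1.35] 22.26376658235223
scraper 0.92 [461.0, 177.9] [ 492.11 -281.52] -9.745938323283179 70.22436120008163 26.394986305257557
file 0.78 [371.2, 214.1] [ 562.59 -112.27] -8.405588372786383 153.68304641712012 26.30859552329722
nutdriver 0.79 [412.0, 214.9] [ 550.09 -201.6 ] -8.208809170773371 155.82867657938908 26.39660711239101
77 184
```

View pics/above_top.png

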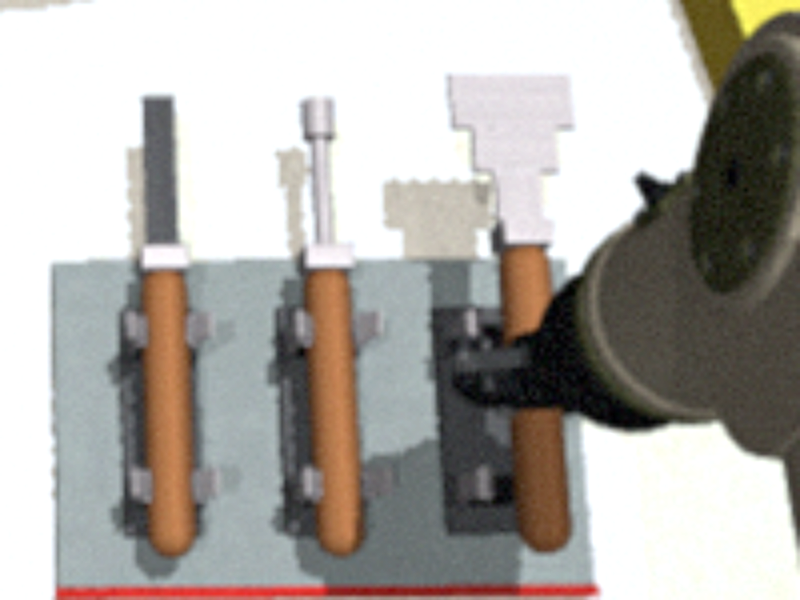

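View pics/above_scene.png

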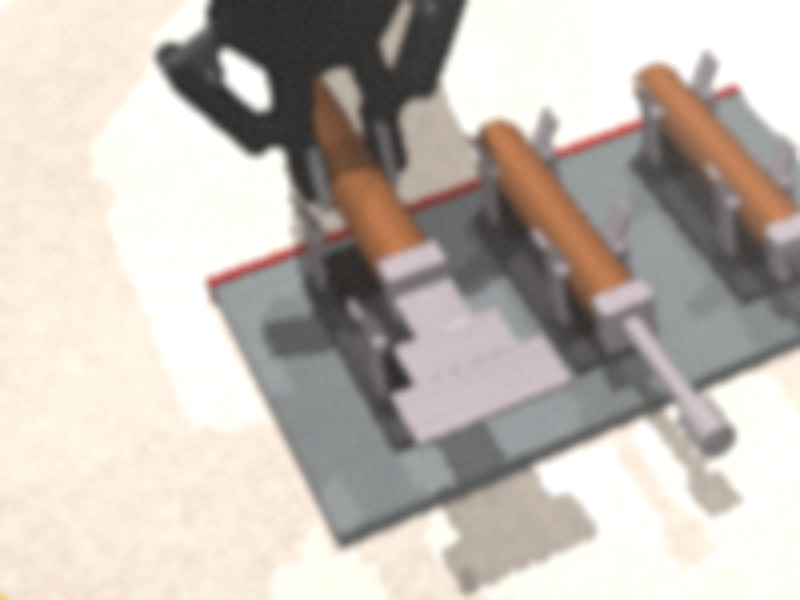

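The top crop shows the handle over the station: collar joint at (524,245) and handle end at (546,550), with the parallax its height should give. The scene crop shows the blade pointing like its neighbours. I'll check the lateral offset numerically.

```bash
python3 - <<'E'
from h import *
np.set_printoptions(precision=1,suppress=True)
f=imaging.grab_frame("top"); s=arm.read_state(); p=s["position"]; print(p,s["ft_torque"])
J,E=np.array([330+524/4,125+245/4]),np.array([330+546/4,125+550/4])
for z in (116,121,126):
    a,b=at(f,J,z),at(f,E,z); d=a-b; print(z,"mid",(a+b)[:2]/2,"len",np.hypot(*d[:2]),"yaw",np.degrees(np.arctan2(d[1],d[0])))
a,b=at(f,(411.75,192),57),at(f,(415.2,263.2),57); d=a-b; print("nut mid",(a+b)[:2]/2,np.hypot(*d[:2]),np.degrees(np.arctan2(d[1],d[0])))
# brown-mask whole handle of scraper
r=finder.cut_out("top","scraper")[0]
hsv=cv2.cvtColor(f["image"],cv2.COLOR_RGB2HSV); m=r["mask"]&(hsv[...,1]>100)&((hsv[...,0]<16)|(hsv[...,0]>172))
ys,xs=np.nonzero(m); P=np.array([at(f,(x,y),121)[:2] for x,y in zip(xs,ys)])
th=np.radians(-8.4); n=np.array([-np.sin(th),np.cos(th)]); t=np.array([n[1],-n[0]])
u=(P-p[:2])@t; w=(P-p[:2])@n
for lo in range(-90,90,20):
    k=(u>=lo)&(u<lo+20)
    if k.sum()>8: print(lo+10,k.sum(),w[k].min(),w[k].max())
print("u",u.min(),u.max())
for nm,c in (("nut",(550.1,-201.6)),("file",(562.6,-112.3)),("strip",(534,-289.8))): print(nm,"t,n rel TCP",(np.array(c)-p[:2])@t,(np.array(c)-p[:2])@n)
E
```

```text
[ 536.1 -289.7  114.2] [0. 0. 0.]
116 mid [ 533.9 -290.9] len 156.72475177860073 yaw -8.883027158090501
121 mid [ 533.3 -289.1] len 155.78432513600103 yaw -8.883027158090492
126 mid [ 532.8 -287.3] len 154.8438984934016 yaw -8.88302715809049
nut mid [ 549.8 -202.4] 156.24716066949335 -8.654773015693877
-80 27 -10.754039397864151 9.044953725429055
-60 137 -12.586605571685897 12.392688510706236
-40 119 -12.922148283250305 12.226950398834079
-20 116 -12.944161694437211 11.761907040144465
0 12 -12.11781327855172 6.173089754577661
40 85 -12.66735209427237 11.098863377242363
60 120 -13.703514930816866 10.75899711983512
80 38 -12.51502724633576 8.060741081027691
u -75.80278409614839 77.78849012019477
nut t,n rel TCP 1.0263409270663586 89.18820209893005
file t,n rel TCP 0.3470306384803563 179.35625928955503
strip t,n rel TCP -2.016420514433068 -0.41755442826037054
```

Lateral error is under 1 mm and lengthwise error about 2 mm. Next I press down.

Emit:
{"name": "carry_out", "arguments": {"motion": [[0,0,0.4,0,0,-0.015,1],[0,0,0,0,0,-0.015,1],[0,0,0,0,0,-0.008,1],[0,0,0,0,0,-0.006,1],[0,0,0,0,0,0,1]], "force": 120}}

```text
time: 8.52
position: [535.4, -289.7, 68.9]
tool_rot: [-3.141, 0.0, -0.141]
ft_force: [-0.0, 0.1, -1.4]
grip_width: 22.0
grasp_force: 120.7
```

Emit:
{"name": "carry_out", "arguments": {"motion": [[0,0,0,0,0,-0.004,1],[0,0,0,0,0,-0.004,1],[0,0,0,0,0,-0.004,1],[0,0,0,0,0,0,1]]}}

```text
time: 9.02
position: [538.0, -290.2, 59.6]
tool_rot: [3.14, -0.006, -0.141]
ft_force: [3.8, -1.0, 4.7]
grip_width: 22.0
grasp_force: 121.5
```

Emit:
{"name": "carry_out", "arguments": {"motion": [[0,0,0,0,0,-0.004,1],[0,0,0,0,0,-0.004,1],[0,0,0,0,0,0,1]]}}

```text
time: 9.4
position: [535.4, -289.5, 48.7]
tool_rot: [-3.141, 0.0, -0.141]
ft_force: [2.1, -0.3, -4.8]
grip_width: 22.3
grasp_force: 120.3
```

Emit:
{"name": "carry_out", "arguments": {"motion": [[0,0,0,0,0,-0.003,1],[0,0,0,0,0,0,1],[0,0,0,0,0,0,1]]}}

```text
time: 9.78
position: [535.4, -289.6, 48.0]
tool_rot: [3.141, -0.0, -0.141]
ft_force: [-6.5, 1.6, 14.9]
grip_width: 21.9
grasp_force: 122.7
```

```bash
python3 - <<'E'
from h import *
np.set_printoptions(precision=1,suppress=True)
g=imaging.grab_frame("scene"); s=arm.read_state(); print(s["time"],s["position"],s["ft_force"],s["ft_torque"],s["grip_width"])
x,y=map(int,px(g,[570,-260,60]))
cv2.imwrite("pics/press.png",cv2.convertScaleAbs(cv2.resize(g["image"][y-65:y+65,x-90:x+90][:,:,::-1],None,fx=4,fy=4),alpha=1.8))
# expected home pixels of collar joint (station +x 80) in both cameras, against pixel check
th=np.radians(-8.4);t=np.array([np.cos(th),np.sin(th),0]);C=np.array([535.5,-290,57])
for z in (57,62,67): print(z,"joint px crop",(px(g,C+80*t+[0,0,z-57])-[x-90,y-65])*4,"blade end",(px(g,C+172*t+[0,0,z-57])-[x-90,y-65])*4)
E
```

```text
9.825 [ 535.4 -289.6   48. ] [-5.5  3.5 15.8] [ 0.8  1.4 -0.1] 22.017558203479044
57 joint px crop [331.6 363.1] blade end [412.8 499.7]
62 joint px crop [329.9 355.2] blade end [411.3 491.6]
67 joint px crop [328.2 347.2] blade end [409.8 483.5]
```

View pics/press.png

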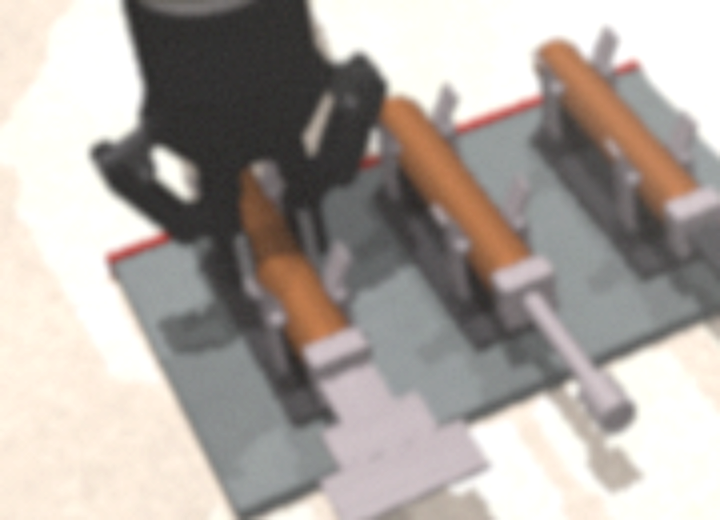

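The handle has snapped past the lips. The collar, at (335,350) in the crop, is near its home pixel, and the force is building against the seats at TCP z = 48, the expected home height. One more light press, then release and retreat.

Emit:
{"name": "carry_out", "arguments": {"motion": [[0,0,0,0,0,-0.002,1],[0,0,0,0,0,-0.001,1],[0,0,0,0,0,0,1]]}}

```text
time: 10.2
position: [535.5, -289.7, 47.8]
tool_rot: [3.14, -0.001, -0.141]
ft_force: [-17.7, 7.9, 39.0]
grip_width: 21.9
grasp_force: 125.4
```

Emit:
{"name": "carry_out", "arguments": {"motion": [[0,0,0,0,0,0.002,0],[0,0,0,0,0,0.001,-0.5],[0,0,0,0,0,0,-0.5],[0,0,0,0,0,0,-0.5]]}}

```text
time: 10.7
position: [535.3, -289.6, 45.8]
tool_rot: [-3.141, 0.001, -0.141]
ft_force: [-0.1, 0.6, -0.2]
grip_width: 63.8
grasp_force: 0.0
```

Emit:
{"name": "carry_out", "arguments": {"motion": [[0,0,0,0,0,0.01,-0.5],[0,0,0,0,0,0.03,-0.5],[0,0,0,0,0,0.05,-0.5],[0,0,0,0,0,0.05,-0.5],[0,0,0,0,0,0.05,-0.5]]}}

```text
time: 11.32
position: [535.4, -289.5, 238.7]
tool_rot: [3.141, -0.001, -0.141]
ft_force: [0.5, 0.4, -1.2]
grip_width: 63.9
grasp_force: 0.0
```

Emit:
{"name": "carry_out", "arguments": {"motion": [[0,0,0,-0.02,-0.055,0,-0.5],[0,0,0,-0.02,-0.055,0,-0.5],[0,0,0,-0.02,-0.055,0,-0.5],[0,0,0,-0.02,-0.055,0,-0.5],[0,0,0,0,0,0,-0.5]]}}

```text
time: 11.95
position: [450.6, -515.7, 235.7]
tool_rot: [3.139, 0.002, -0.151]
ft_force: [-0.5, 1.3, -0.5]
grip_width: 63.8
grasp_force: 0.0
```

```bash
python3 - <<'E'
from h import *
np.set_printoptions(precision=1,suppress=True)
f=imaging.grab_frame("top"); s=arm.read_state(); print(s["time"],s["position"],s["ft_force"])
for n in ("scraper","file","nutdriver"):
    r=finder.cut_out("top",n)
    try: print(n,r[0]["p"],*handle(f,r[0]["mask"],57))
    except Exception as e: print(n,e)
g=imaging.grab_frame("scene"); x,y=map(int,px(g,[570,-240,60]))
a=cv2.resize(g["image"][y-65:y+65,x-80:x+80],None,fx=2.5,fy=2.5); b=cv2.resize(f["image"][135:265,330:490],None,fx=2.5,fy=2.5)
cv2.imwrite("pics/done.png",cv2.convertScaleAbs(np.hstack([a,b])[:,:,::-1],alpha=1.8))
E
```

```text
12.0 [ 453.3 -512.3  236. ] [-0.4  0.5  0.3]
scraper 0.58 [ 535.4 -290.6] -8.411097684394589 153.52182392454415 26.59660148277608
file 0.59 [ 562.6 -112.2] -8.413860592667561 153.69004784921367 26.353740566128707
nutdriver 0.84 [ 550.1 -201.7] -8.256785718722393 155.81426954893215 26.522986982858804
```

View pics/done.png

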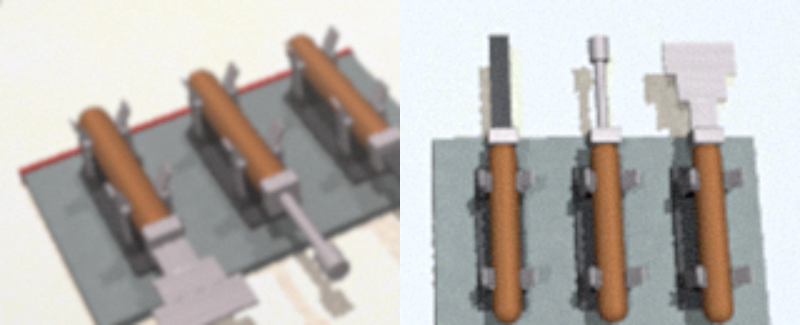

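Both halves show the scraper seated in the free station, parallel to its neighbours and at the same height as they are. Its collar is at (707,135), level with theirs at (603,135) and (503,135). The file and nut driver have not moved.

```bash
python3 -c "
from station import arm
print(arm.sign_off())"
```

```text
the job is handed in; nothing more can be done
None
```

The scraper is pressed home in the free clips, centred to within about 2 mm with its blade pointing like its neighbours; the file and nut driver did not move, and I handed the job in at about 12 s.

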